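Load the collared stud and throw the clamp lever into the arrowed notch

TASK

Take the collared stud from the kitting block and stand it upright in the bore of the clamping fixture's nest, collar down on the nest, and let go of it while the lever is still parked. Then lift the lever out of its park notch, swing it over to the notch that the arrow tag marks (not the one with the round tag) and let it drop fully home there, so that the keeper fork holds the stud's collar. Leave the plain pin and everything else on the bench where they are.

Things in the scene. Friction and masses are not known exactly. Their poses are not given: they have to be found in the camera images.
- fixture: Bolted-down clamping fixture; frame: origin on the bench, front (-x) to the robot. Base plate x -120 to 140, y -185 to 245, 12 mm thick. Lever pivot (100,0,80). Nest block 50x50 mm, top 42 mm high, at (-60,200). Notched quadrant: upright curved plate, radius 140 about the pivot, 12 thick, lands 86 mm high, notch floors 73; outside it a ledge for tags, 70 mm high.
- light_bar (a point): Centre of the underside of the fixture's overhead light bar, 30 mm wide (x) by 285 long (y) by 22, underside 235 mm above the bench, carried by a 25 mm square post at its -y end. It hangs over the lever's handle: the handle cannot be taken with the tool vertical; lean the tool back toward the robot by about 25 to 40 degrees.
- nest_mouth (a point): Centre of the mouth of the nest's bore, on the nest's top face; axes as the fixture's. Bore vertical, 14 mm wide, 20 deep, 2 mm chamfer. From the -y side a flat steel keeper fork (two 8 mm tines, 20 mm gap, 51 to 56 mm above the bench) is driven to +y by the lever, 83 mm per rad; it clears the bore while the lever is parked and covers the collar's sides (blocking the bore) at the other notches.
- pivot (a point): Where the lever's two hinge axes cross (vertical swing axis, horizontal lift axis), 80 mm above the bench. Axes as the fixture's.
- lever_grip (a point): Point on the axis of the lever's handle, 22 mm below its top. The handle is an upright black cylinder, 24 mm in diameter, 56 mm tall, on the end of the steel arm (10 mm wide, 12 deep), 190 mm from the pivot. This point is 40 mm above the arm's centreline; its x axis points along the arm to the pivot.
- lever_pointer (a point): Point on the underside of the lever's arm, 165.5 mm from the pivot: it passes over the tags' centres.
- swing (a joint): Lever throw, rad; grows as the handle swings to the fixture's +y. At q the arm points from the pivot along (-cos(0.38-q), -sin(0.38-q)) in the fixture frame. Starts at 0 to 0.1 in the wide park notch; stop 0.87. Two more notches, 0.38 apart, each 14 mm wide (0.014 play either way), by the tags, where the ring is set; the arm must be lifted to leave any notch. Friction 0.5 N at the handle.
- lift (a joint): How far the arm is raised about the pivot's horizontal axis, rad: 0 = level, fully down in a notch; 0.087 = lying on a land; 0.1 clears the lands (handle 19 mm up); stop 0.22. Weight and a spring pull it down: lifting takes about 4 to 6 N at the handle. Let go over a land it stays there; over a notch it snaps down.
- arrow: Flat aluminium arrow tag, 38 x 26 x 2 mm, glued by hand on the ledge about 165 mm from the pivot, pointing (fixture +x) at the marked notch. It may sit up to 11 mm (measured along the ledge) to either side of its notch, so the exact notch has to be seen or felt; the other notch is over 45 mm away. Origin: its centre, on the ledge.
- disc: Flat round aluminium tag, 24 mm in diameter, 2 mm thick, stuck in the same way by the other notch, which is not wanted.
- stud: Collared stud, turned steel, 70 mm tall, about 70 g: foot 12 mm in diameter, 18 long, chamfered end; then a round collar 26 mm in diameter, 6 thick; then a plain shank 14 mm in diameter, 46 long. Origin: centre of the foot's end, z up along it. It starts in one of the kitting block's bores, collar on the block's top. Seated, its origin is 18 mm below nest_mouth.
- kit: Kitting block, grey plastic, fixed: 60 x 110 x 30 mm, two bores of 14 mm at 27 mm either side of its centre along its own y axis. Origin: centre of its underside.
- plain_pin: Plain steel pin without a collar, 12 mm in diameter, 66 mm long, standing in the kitting block's other bore; not wanted. Origin: centre of its foot.
- knob_a: Black thumb knob, 34 mm in diameter, 34 mm tall, loose on the bench; bystander.
- knob_b: Another black thumb knob of the same size; bystander.
- tape_roll: Roll of clear tape, 90 mm in diameter, 19 mm high, lying flat; bystander.
- driver: Screwdriver, 170 mm long, lying on the bench; bystander.
- oiler: White bottle, 44 mm in diameter, 110 mm tall; bystander.
- bracket: Aluminium angle bracket, 90 x 30 mm with a 35 mm upright end; bystander.
- cup: Small steel bowl, 64 mm in diameter, 45 mm tall; bystander.
Things that resemble listed ones, but are neither listed nor needed, are in the scene too. Leave any purple look-alike of the stud alone.

How it is judged (in metres and radians):
On the way:
1. the stud stands fully home and upright in the nest, let go, with the lever still parked (horizontal distance between stud and nest_mouth below 0.004 m and z of stud in the frame of nest_mouth below -0.015 m and angle between stud's own z axis and vertical below 0.06 rad and contact force between the fingers and stud below 0.2 N and value of joint swing below 0.2 rad), for 0.2 s.
At the end, for the whole second after the job is handed in: The stud stands in the nest's bore within 4 mm of its centre, its foot at least 15 mm below the mouth and within 0.06 rad of upright; the lever is down in the arrowed notch (lift under 0.03 rad, pointer within 20 mm of the arrow's centre) and at rest; nothing is held (horizontal distance between stud and nest_mouth below 0.004 m and z of stud in the frame of nest_mouth below -0.015 m and angle between stud's own z axis and vertical below 0.06 rad and value of joint lift below 0.03 rad and horizontal distance between lever_pointer and arrow below 0.02 m and velocity of joint swing between -0.05 and 0.05 rad/s and linear speed of stud below 0.02 m/s); the robot touches nothing.
It fails at once if the plain pin or another bystander is moved more than 30 mm (distance of any of plain_pin, knob_a, knob_b, tape_roll, driver, oiler, bracket, cup from where it was at the start of the episode above 0.03 m).
It also fails if it takes over 54 s, if anything falls off the work surface, if the arm or the gripper's body presses on something with over 40 N, if the wrist force passes 120 N, or if a joint passes its speed limit or range.

ROBOT

A 6-joint arm with a two-finger parallel gripper is mounted at the origin on the work surface. World frame = base frame: x ahead of the robot, y to its left, z up, the work surface at z = 0. Lengths are in m, angles in degrees, forces in N, time in s.
With the tool pointing down it reaches from about 0.4 to 0.825 m from the base axis. Payload 7 kg.
Tool frame: the origin (TCP) lies on the centre line of the jaws, within the pads' length; the fingertips stand 19 mm ahead of it and the grasp point (between the pads) is the TCP; z points along the fingers, y is the line along which they close (so a half turn about z gives the same grasp; the last joint's range is limited). The gripper opens to 88 mm and grips with 3 to 60 N. Pads are 19 mm wide; open, the fingers measure 130 mm over their backs; the gripper's body (78 mm by 193 mm) begins 47 mm behind the grasp point.
Start: joints at [-58.092, 20.546, 0.682, 0, -70.136, -16.507], TCP at [0.179, -0.651, 0.246] pointing down, gripper open.
Joint ranges: [-176.03, 176.03], [-82.01, 121.73], [-58.28, 71.71], [-173.87, 95.51], [-174.79, -0.11], [-173.66, 173.66]. Speed limits (degrees/s): [136.94, 136.94, 172.46, 180, 180, 180].

INTERFACE

Orientations are given as [roll, pitch, yaw] about the fixed x, y, z axes, in that order (R = Rz(yaw) Ry(pitch) Rx(roll)).
In Python, from plant import ctrl gives the robot as it stands.
- The arm moves only by the tool move_arm, never from a script. Its argument "motion" is a list of rows, each a list of 3 entries, a list of its own where there are three numbers: the shift along the tool's x, y, z in mm, then the turn, a rotation vector about the tool's x, y, z in degrees, then the closure, from 0 (fully open) to 1 (shut). A call has 1 to 10 rows; each row is the pose to reach, as a shift and turn from the pose commanded when the call began, along the tool's axes at that moment; what a row does not reach only later rows make up. A row lasts 1/12 s, in which the tool goes at most 41.7 mm and 7.16 degrees, less where a joint would pass 70% of its speed; a pose out of reach is approached as far as the arm can. A call with a gripper value outside its range is refused whole. The fingers move at their own pace and stop on an object; the grip force is fixed at half the most. Time passes only in rows, so rows that repeat a pose let the fingers close. It gives the time, the measured TCP pose, the force, the opening and the grip force at its end, in the units of the state.
- ctrl.get_obs(): the state, without advancing time (a new reading comes with each control period).
- ctrl.snapshot(name): name is "scene" or "top"; returns a dict with "color" (400x640x3 uint8, blue, green, red), "camera_matrix" (3x3 intrinsics, pixels), "cam_to_world" (4x4, takes a point from camera to world coordinates). Camera axes: x right, y up, looking along -z (the intrinsics and any distortion apply to the point x, -y, -z); pixel columns grow to the right and rows downward; lengths in m; the calibration is good to about 2 mm. A picture is of the moment at which its call begins. There is no depth.
- ctrl.close_job(): hands the job in; it is judged then, once.
The state is a dict: "clock": time; "joint_pos": joint angles; "qvel": joint speeds; "tau": joint torques, N m; "tool_pos": TCP position; "orientation": TCP orientation; "force": force on the tool from outside, world axes, zero at the start; "moment": the same for the moment, N m; "opening": finger opening in m; "gripper_force": force on a finger pad.
Only numpy, scipy, OpenCV 4.12 (cv2) and the standard library are available. Lean on these libraries where they do the work, as an engineer would, in place of code of your own. Each camera call takes 0.05 s, during which the arm holds its last target. There are 200 camera calls.

## Working session

There is one attempt and no reset: what is moved stays moved. The work goes in short steps, Python scripts to look and compute and a tool call to move; the robot and the scene stay as the last step left them, time stands still between calls to the robot, and variables do not carry over. Pictures are saved under pics/ and viewed, at most 10 in all, crops included, and the job is handed in when it is done.

Besides the shell and the picture viewer there is one more tool, called after "Request:" as name(argument=value, ...) on one line, values as JSON. move_arm: Moves the arm, as the interface text tells. Its arguments: {"type":"object","properties":{"motion":{"type":"array"}},"required":["motion"]}

```bash
mkdir -p pics; python3 - <<'E'
from plant import ctrl
import cv2,numpy as np,pickle
for n in("scene","top"):
    s=ctrl.snapshot(n); pickle.dump(s,open(f"pics/{n}0.pkl","wb"))
    cv2.imwrite(f"pics/{n}0.png",cv2.resize(s["color"],(800,500),interpolation=cv2.INTER_CUBIC))
    print(n,s["camera_matrix"].round(1).tolist(),s["cam_to_world"].round(4).tolist(),[k for k in s])
print(ctrl.get_obs())
E
```

```text
scene [[408.7, 0.0, 320.1], [0.0, 408.7, 196.1], [0.0, 0.0, 1.0]] [[-0.8281, -0.3323, 0.4515, 1.0743], [0.5601, -0.5236, 0.6419, 0.7392], [0.0231, 0.7845, 0.6197, 0.8677], [0.0, 0.0, 0.0, 1.0]] ['color', 'camera_matrix', 'cam_to_world']
top [[479.8, 0.0, 322.4], [0.0, 479.8, 198.3], [0.0, 0.0, 1.0]] [[-0.0248, 0.9914, -0.1286, 0.3641], [-0.9997, -0.0256, -0.0048, -0.0335], [-0.0081, 0.1284, 0.9917, 1.5886], [0.0, 0.0, 0.0, 1.0]] ['color', 'camera_matrix', 'cam_to_world']
{'clock': 0.1, 'joint_pos': array([-5.80900677e+01,  2.05869163e+01,  6.39122769e-01, -1.51262814e-02,
       -7.01357168e+01, -1.65053710e+01]), 'qvel': array([-0.02377101, -0.16083917,  0.10467246,  0.07479912, -0.0078409 ,
       -0.0417739 ]), 'tau': array([-3.44963664e-03, -5.84161341e+01,  2.93748182e+01,  7.01553985e+00,
        1.01635771e-02, -6.36608070e-05]), 'tool_pos': array([ 0.17914142, -0.65037808,  0.24473   ]), 'orientation': array([ 1.79915891e+02, -1.00930438e-02, -1.64600581e+02]), 'force': array([-0.10607546,  0.2397736 ,  0.61983376]), 'moment': array([ 0.00657247,  0.05786356, -0.01143231]), 'gripper_force': 0.0, 'opening': 0.08757496902860815}
```

View pics/scene0.png

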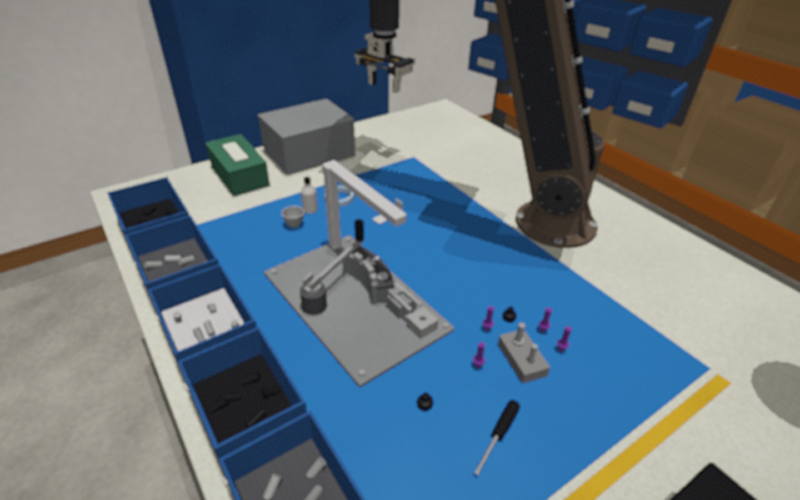

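View pics/top0.png

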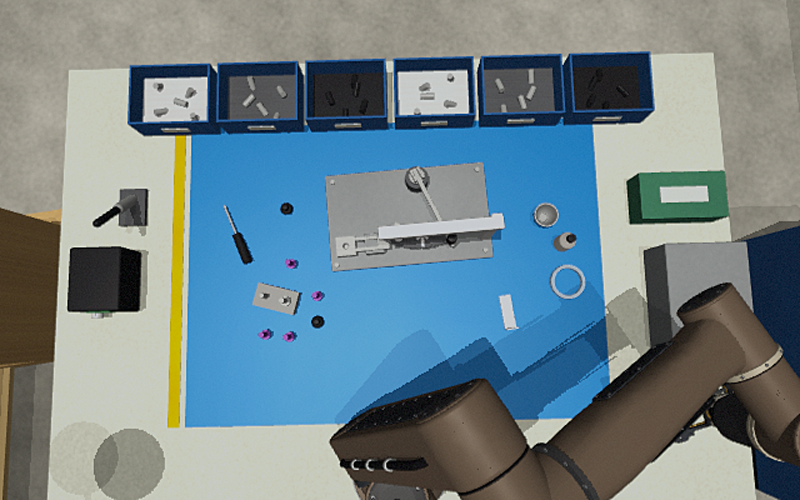

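The scene view shows the fixture in the middle and the kit at right, with the purple decoys around it. In the top view the pivot is near (416,178), the nest near (347,245), and the kit near (276,297). I'll enlarge these.

```bash
python3 - <<'E'
import cv2,numpy as np,pickle
t=pickle.load(open("pics/top0.pkl","rb"))["color"];s=pickle.load(open("pics/scene0.pkl","rb"))["color"]
def crop(im,x,y,w,h,k):
    c=cv2.resize(im[y:y+h,x:x+w],None,fx=k,fy=k,interpolation=cv2.INTER_CUBIC)
    for i in range(0,w,10): cv2.putText(c,str(x+i),(i*k,8),0,.28,(0,255,255),1);cv2.line(c,(i*k,8),(i*k,13),(0,255,255),1)
    for j in range(10,h,10): cv2.putText(c,str(y+j),(0,j*k+3),0,.28,(0,255,255),1);cv2.line(c,(20,j*k),(25,j*k),(0,255,255),1)
    return c
cv2.imwrite("pics/tf.png",crop(t,256,126,152,95,5))
cv2.imwrite("pics/sf.png",crop(s,200,180,170,125,4))
a=crop(t,195,200,70,75,5);b=crop(s,370,235,100,75,5)[:, :450]
h=375;cv2.imwrite("pics/kit.png",np.hstack([a,b]))
E
```

```text
(no output)
```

View pics/tf.png

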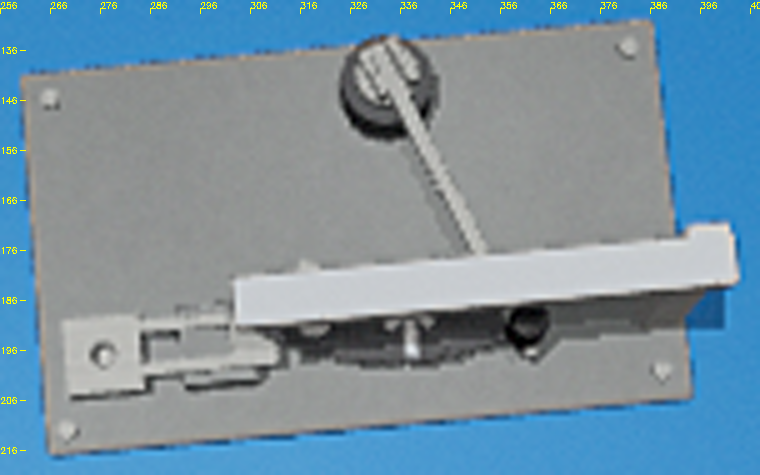

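View pics/sf.png

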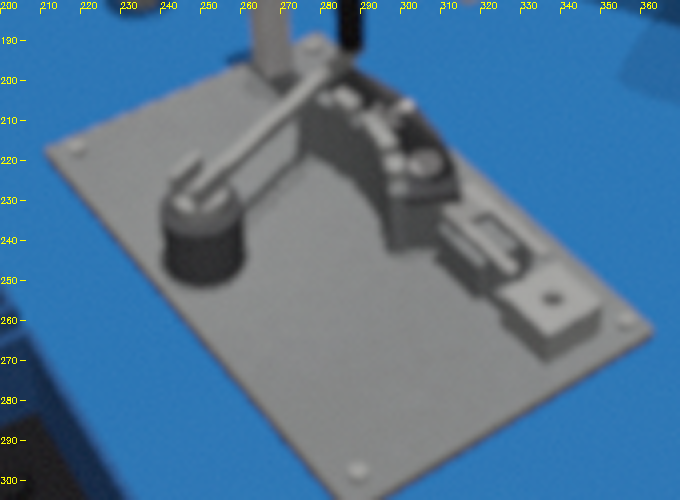

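View pics/kit.png

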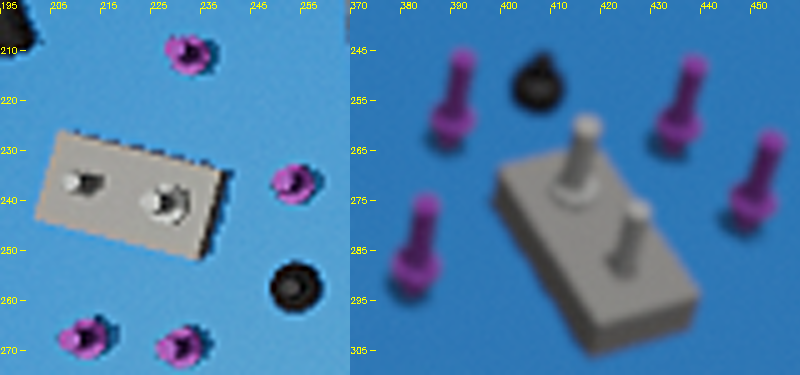

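The top crop shows the nest bore at (276.4,196.8), the black handle at (361,191) and an arrow-like tag at (338,193). In the scene crop a round tag sits at (306,220), the nest bore is at (338,254.5) and the arrow tag is at about (301,206). The kit's collared stud is the one at the right in the top view, at (228,240), and the plain pin is at the left.

```bash
cat > h.py <<'E'
import numpy as np,pickle
from scipy.optimize import least_squares
S={n:pickle.load(open(f"pics/{n}0.pkl","rb")) for n in("top","scene")}
def proj(n,P):
    s=S[n];T=np.linalg.inv(s["cam_to_world"]);c=np.atleast_2d(P)@T[:3,:3].T+T[:3,3]
    K=s["camera_matrix"];return np.c_[K[0,2]+K[0,0]*c[:,0]/-c[:,2],K[1,2]+K[1,1]*-c[:,1]/-c[:,2]]
def ray(n,uv,z):
    s=S[n];K=s["camera_matrix"];M=s["cam_to_world"]
    d=M[:3,:3]@np.array([(uv[0]-K[0,2])/K[0,0],-(uv[1]-K[1,2])/K[1,1],-1]);return M[:3,3]+d*(z-M[2,3])/d[2]
def w(p,L):
    L=np.atleast_2d(L)/1000.;c,s=np.cos(p[2]),np.sin(p[2])
    return np.c_[p[0]+c*L[:,0]-s*L[:,1],p[1]+s*L[:,0]+c*L[:,1],L[:,2]]
def inv(p,P):
    c,s=np.cos(p[2]),np.sin(p[2]);d=P[:2]-p[:2];return 1000*np.array([c*d[0]+s*d[1],-s*d[0]+c*d[1]])
def fit(obs,p0):
    f=lambda p:np.concatenate([(proj(n,w(p,[L]))[0]-uv) for n,L,uv in obs])
    return least_squares(f,p0,loss="soft_l1"),f
E
python3 - <<'E'
from h import *
np.set_printoptions(precision=4,suppress=True)
o=[("top",(140,245,12),(260.4,141.2)),("top",(140,-185,12),(386.2,129.8)),("top",(-120,-185,12),(394.2,205.6)),("top",(-120,245,12),(266.4,216.8)),
("scene",(140,-185,12),(211.2,217.5)),("scene",(-120,245,12),(363.2,263.2)),("scene",(-120,-185,12),(278.7,188.5)),
("top",(-60,200,42),(276.4,196.8)),("scene",(-60,200,42),(338,254.5))]
r,f=fit(o,[.5,0,0]);p=r.x;print(p,np.degrees(p[2]));print(f(p).reshape(-1,2))
for n in("top","scene"):
    print(n,"nest from bore",inv(p,ray(n,o[7 if n=="top" else 8][2],.042)), ray(n,o[7 if n=="top" else 8][2],.042))
    sub=[x for x in o if x[0]==n]; print(fit(sub,p)[0].x)
print("nest w",w(p,[(-60,200,42)]),"pivot",w(p,[(100,0,80)]))
for n,uv in(("top",(338,193)),("scene",(301,206)),("scene",(306,220)),("scene",(295.7,211)),("top",(318,191))):
    l=inv(p,ray(n,uv,.072));d=l-[100,0];print(n,uv,l,"r",np.hypot(*d),"q",.38-np.arctan2(-d[1],-d[0]))
for n,uv in(("top",(361.5,190.5)),):
    l=inv(p,ray(n,uv,.142));d=l-[100,0];print("handle",l,"r",np.hypot(*d),"q",.38-np.arctan2(-d[1],-d[0]))
# kit
k=[("top",(-30,-55,30),(238.5-.0,251.5)),]
# top crop corners: UL(60,132)UR(222,172)LR(203,258)LL(37,218)/5+(195,200)
C=[(207,226.4),(239.4,234.4),(235.6,251.6),(202.4,243.6)]
k=[("top",L,uv) for L,uv in zip([(30,55,30),(30,-55,30),(-30,-55,30),(-30,55,30)],C)]
k+=[("scene",L,uv) for L,uv in zip([(-30,55,30),(30,55,30),(30,-55,30)],[(440,293.5),(419,301),(399.5,268.5)])]
r,f=fit(k,[.35,.2,.2]);q=r.x;print("kit",q,f(q).reshape(-1,2));
sw=w(q,[(0,-27,30)])[0];print("stud xy",sw, "pin",w(q,[(0,27,30)])[0])
for h in(30,36,82):print(h,proj("top",w(q,[(0,-27,h)])),proj("scene",w(q,[(0,-27,h)])))
E
```

```text
[ 0.6476 -0.0716  0.0637] 3.649718248787926
[[-1.0823 -1.0794]
 [ 0.141  -0.9318]
 [ 0.4458 -0.4604]
 [-1.453  -0.1008]
 [-0.4084 -1.3359]
 [ 0.944  -1.8579]
 [ 1.3219 -1.5434]
 [-0.1913 -0.4602]
 [ 0.1232 -0.7125]]
top nest from bore [-61.5625 199.4943] [0.5735 0.1236 0.042 ]
[ 0.6456 -0.0728  0.0633]
scene nest from bore [-58.0014 201.8738] [0.5769 0.1262 0.042 ]
[ 0.6521 -0.0677  0.0656]
nest w [[0.575  0.1242 0.042 ]] pivot [[ 0.7474 -0.0652  0.08  ]]
top (338, 193) [-71.2097  -0.1802] r 171.209793621095 q 0.37894731136600274
scene (301, 206) [-76.7456   0.5922] r 176.74661599796337 q 0.3833503947874025
scene (306, 220) [-51.2653  61.2074] r 163.17946415998068 q 0.7644966065715088
scene (295.7, 211) [-50.2807  10.2922] r 150.6327184125735 q 0.44837998586799643
top (318, 191) [-59.0692  62.8356] r 171.03017685126528 q 0.7562066574097652
handle [-79.6208 -69.547 ] r 192.61471976362674 q 0.01058698736876934
kit [ 0.4431  0.3077 -0.2661] [[-0.218  -0.8621]
 [-0.0633 -0.7995]
 [-1.0912  0.0375]
 [-0.5868 -0.1123]
 [ 0.0866 -0.4955]
 [ 0.4719 -2.1496]
 [-0.2941 -1.0652]]
stud xy [0.436  0.2817 0.03  ] pin [0.4502 0.3338 0.03  ]
30 [[228.6071 240.5301]] [[414.0065 272.3786]]
36 [[228.2321 240.4537]] [[414.3763 270.8841]]
82 [[225.259  239.8476]] [[417.2972 259.0801]]
```

```bash
cat >> h.py <<'E'
from scipy.spatial.transform import Rotation as Ro
def go(pos,rpy,o=None):
    from plant import ctrl
    o=o or ctrl.get_obs();R=Ro.from_euler("xyz",o["orientation"],degrees=True)
    sh=R.inv().apply(np.array(pos)-o["tool_pos"])*1000;t=(R.inv()*Ro.from_euler("xyz",rpy,degrees=True)).as_rotvec(degrees=True)
    print("at",o["tool_pos"].round(4),o["orientation"].round(1),"-> shift",sh.round(1),"len",np.linalg.norm(sh).round(),"turn",t.round(1))
E
python3 - <<'E'
from h import *
np.set_printoptions(precision=4,suppress=True)
b={"top":.4,"scene":.375}
o=[("top",(140,245,12),(260.4,141.2)),("top",(140,-185,12),(386.2,129.8)),("top",(-120,-185,12),(394.2,205.6)),("top",(-120,245,12),(266.4,216.8)),
("scene",(140,-185,12),(211.2,217.5)),("scene",(-120,245,12),(363.2,263.2)),("scene",(-120,-185,12),(278.7,188.5)),
("top",(-60,200,42),(276.4,196.8)),("scene",(-60,200,42),(338,254.5))]
o=[(n,L,np.array(u)-b[n]) for n,L,u in o]
r,f=fit(o,[.5,0,0]);p=r.x;print(p,np.degrees(p[2]));print(f(p).reshape(-1,2).tolist())
print([ray(x[0],x[2],.042) for x in o[7:]]); print("nest w",w(p,[(-60,200,42)]))
for n,uv in(("top",(338,193)),("scene",(301,206)),("scene",(306,220))):
    l=inv(p,ray(n,np.array(uv)-b[n],.072));d=l-[100,0];print(n,uv,l,"r",np.hypot(*d),"q",.38-np.arctan2(-d[1],-d[0]))
l=inv(p,ray("top",np.array((361.3,190.5))-.4,.142));d=l-[100,0];print("handle",l,"r",np.hypot(*d),"q",.38-np.arctan2(-d[1],-d[0]))
for uv in((236,280),(237,324),(686,228),(737,282)):print("bar",inv(p,ray("top",np.array(uv)/5+[255.6,125.6],.257)))
C=[(207,226.4),(239.4,234.4),(235.6,251.6),(202.4,243.6)]
k=[("top",L,np.array(uv)-.4) for L,uv in zip([(30,55,30),(30,-55,30),(-30,-55,30),(-30,55,30)],C)]
k+=[("scene",L,np.array(uv)-.4) for L,uv in zip([(-30,55,30),(30,55,30),(30,-55,30)],[(440,293.5),(419,301),(399.5,268.5)])]
r,f=fit(k,[.35,.2,.2]);q=r.x;print("kit",q,np.degrees(q[2]),f(q).reshape(-1,2).tolist(),w(q,[(0,-27,30)]))
print("stud top", ray("top",(225.4-.4,239.9-.4),.082),ray("scene",(417.5-.4,259-.4),.082))
go([.179,-.651,.42],[180,0,-164.6])
E
```

```text
[ 0.6489 -0.0712  0.0644] 3.688006338544836
[[-0.845521704587668, -0.9837619157516144], [0.3579735846281551, -0.9174807310094764], [0.7103688694112407, -0.4673754794711158], [-1.1677332435299945, -0.023051763380891543], [-0.3719385051501263, -0.709740626454618], [1.1034095351786846, -1.2463505175956584], [1.4087700555879792, -0.9844838658725905], [0.0784257554900023, -0.3931353294334201], [0.26294385952110133, -0.08828123548366307]]
[array([0.5749, 0.1248, 0.042 ]), array([0.5769, 0.1245, 0.042 ])]
nest w [[0.5761 0.1246 0.042 ]]
top (338, 193) [-71.0734   0.6395] r 171.07461680401633 q 0.3837382153325107
scene (301, 206) [-78.1281  -1.8608] r 178.13782924016144 q 0.3695541607040833
scene (306, 220) [-52.5757  58.8859] r 163.5447655540755 q 0.74833191668861
handle [-79.54   -68.1766] r 192.04860547069683 q 0.017089809804033462
bar [-56.8405 101.9217]
bar [-81.8132 103.4589]
bar [ -50.1923 -153.0655]
bar [ -83.4053 -178.2293]
kit [ 0.4442  0.3079 -0.2638] -15.116541380770336 [[0.1122253513126168, -0.769195268694574], [0.28395833534486314, -0.7832531680070929], [-0.7027934261562336, 0.06019076263910961], [-0.2159395278185059, -0.012333500059924063], [0.25259725900258445, 0.09797818947072301], [0.651487004963144, -1.5080896504090333], [-0.1919108973057746, -0.4371652569429898]] [[0.4372 0.2818 0.03  ]]
stud top [0.4371 0.2825 0.082 ] [0.4353 0.2802 0.082 ]
at [ 0.1791 -0.6504  0.2447] [ 179.9   -0.  -164.6] -> shift [   0.3   -0.3 -175.3] len 175.0 turn [ 0.1 -0.  -0. ]
```

Request:
move_arm(motion=[[[0,0,-40],[0,0,0],0],[[-35,13,-60],[0,0,0],0],[[-70,27,-80],[0,0,0],0],[[-105,40,-100],[0,0,0],0],[[-140,54,-120],[0,0,0],0],[[-175,68,-140],[0,0,0],0],[[-210,81,-155],[0,0,0],0],[[-245,95,-165],[0,0,0],0],[[-280,108,-170],[0,0,0],0],[[-314,121,-175],[0,0,0],0]])

```text
clock: 0.93
tool_pos: [0.4513, -0.4491, 0.4213]
orientation: [-180.0, 0.0, -164.6]
force: [-0.8, -0.7, -0.7]
opening: 0.0876
gripper_force: 0.0
```

```bash
python3 - <<'E'
from h import *
from plant import ctrl
o=ctrl.get_obs();print(o["clock"],o["joint_pos"].round(1))
go([.58,-.05,.40],[180,0,-135],o)
E
```

```text
0.9333 [-27.3  13.8  13.4  -0.  -89.6 -47.2]
at [ 0.4513 -0.4491  0.4213] [-180.     0.  -164.6] -> shift [-230.2  350.5   21.3] len 420.0 turn [ -0.    0.  -29.6]
```

Request:
move_arm(motion=[[[-23,35,2],[0,0,-3],0.2],[[-46,70,4],[0,0,-6],0.4],[[-69,105,6],[0,0,-9],0.5],[[-92,140,8],[0,0,-12],0.5],[[-115,175,10],[0,0,-15],0.5],[[-138,210,12],[0,0,-18],0.5],[[-161,245,14],[0,0,-21],0.5],[[-184,280,16],[0,0,-24],0.5],[[-207,315,19],[0,0,-27],0.5],[[-230,350,21],[0,0,-30],0.5]])

```text
clock: 1.77
tool_pos: [0.5777, -0.0526, 0.3994]
orientation: [180.0, -0.0, -134.4]
force: [1.2, -1.6, 0.7]
opening: 0.0435
gripper_force: 0.0
```

```bash
python3 - <<'E'
from h import *
from plant import ctrl
o=ctrl.get_obs();print(o["clock"],o["joint_pos"].round(1))
go([.4367,.2815,.25],[180,0,-105.1],o)
E
```

```text
1.7667 [ 14.1   8.2   3.7  -0.  -85.6 -58.5]
at [ 0.5777 -0.0526  0.3994] [ 180.    -0.  -134.4] -> shift [-139.8  334.6  149.5] len 392.0 turn [  0.    0.  -29.3]
```

Request:
move_arm(motion=[[[-14,34,0],[0,0,-3],0.5],[[-28,68,5],[0,0,-6],0.5],[[-42,102,15],[0,0,-9],0.5],[[-57,136,30],[0,0,-12],0.5],[[-71,170,50],[0,0,-15],0.5],[[-85,204,70],[0,0,-18],0.5],[[-99,238,90],[0,0,-21],0.5],[[-113,272,110],[0,0,-24],0.5],[[-127,306,130],[0,0,-27],0.5],[[-140,335,149],[0,0,-29.3],0.5]])

```text
clock: 2.6
tool_pos: [0.4361, 0.2817, 0.2498]
orientation: [180.0, 0.0, -105.1]
force: [1.3, -0.0, -0.0]
opening: 0.0439
gripper_force: 0.0
```

```bash
python3 - <<'E'
from h import *
from plant import ctrl
o=ctrl.get_obs();print(o["clock"],o["joint_pos"].round(1))
go([.4367,.2815,.072],[180,0,-105.1],o)
E
```

```text
2.6 [ 54.5   5.6 -18.4  -0.  -66.  -69.6]
at [0.4361 0.2817 0.2498] [ 180.     0.  -105.1] -> shift [  0.   -0.7 177.8] len 178.0 turn [ 0.  0. -0.]
```

Request:
move_arm(motion=[[[0,-0.7,30],[0,0,0],0.5],[[0,-0.7,60],[0,0,0],0.5],[[0,-0.7,90],[0,0,0],0.5],[[0,-0.7,115],[0,0,0],0.5],[[0,-0.7,135],[0,0,0],0.5],[[0,-0.7,150],[0,0,0],0.5],[[0,-0.7,165],[0,0,0],0.5],[[0,-0.7,178],[0,0,0],0.5],[[0,-0.7,178],[0,0,0],0.5],[[0,-0.7,178],[0,0,0],0.5]])

```text
clock: 3.43
tool_pos: [0.4379, 0.2795, 0.0722]
orientation: [180.0, -0.1, -105.3]
force: [-0.4, -0.6, 0.4]
opening: 0.044
gripper_force: 0.0
```

Request:
move_arm(motion=[[[0,0,0],[0,0,0],0.7],[[0,0,0],[0,0,0],0.8],[[0,0,0],[0,0,0],0.9],[[0,0,0],[0,0,0],1],[[0,0,0],[0,0,0],1],[[0,0,0],[0,0,0],1]])

```text
clock: 3.93
tool_pos: [0.438, 0.2801, 0.073]
orientation: [180.0, 0.0, -105.3]
force: [-3.4, 1.4, 3.5]
opening: 0.0133
gripper_force: 30.0
```

```bash
python3 - <<'E'
from h import *
from plant import ctrl
import cv2
t=ctrl.snapshot("scene")["color"]
cv2.imwrite("pics/grip.png",cv2.resize(t[200:320,350:500],None,fx=4,fy=4,interpolation=cv2.INTER_CUBIC))
print(ctrl.get_obs()["tool_pos"])
E
```

```text
[0.43803474 0.28018405 0.07300418]
```

View pics/grip.png

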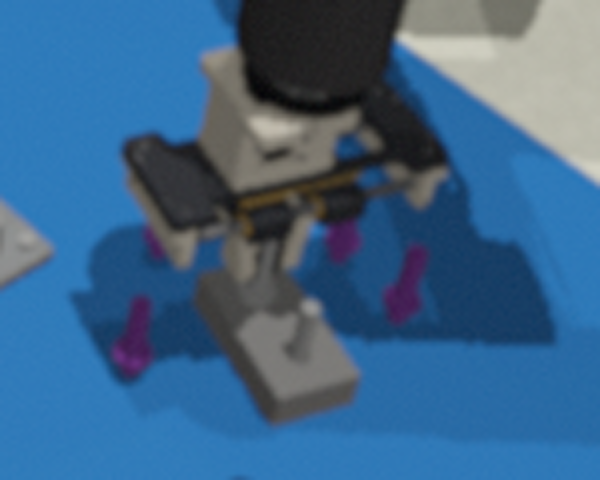

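The pads hold the shank in the right bore (opening 13.3 mm, 30 N). The plain pin still stands at (305,330) in this crop.

Request:
move_arm(motion=[[[0,0,-10],[0,0,0],1],[[0,0,-30],[0,0,0],1],[[0,0,-60],[0,0,0],1],[[0,0,-90],[0,0,0],1],[[0,0,-115],[0,0,0],1],[[0,0,-130],[0,0,0],1],[[0,0,-130],[0,0,0],1]])

```text
clock: 4.57
tool_pos: [0.4398, 0.2812, 0.2074]
orientation: [-179.8, 0.3, -105.3]
force: [0.4, 1.0, -1.3]
opening: 0.0132
gripper_force: 30.0
```

```bash
python3 - <<'E'
from h import *
from plant import ctrl
o=ctrl.get_obs();print(o["clock"],o["opening"],o["gripper_force"])
go([.5757,.1247,.18],[180,0,-86.3],o)
E
```

```text
4.5667 0.013176469466217363 29.981663525104523
at [0.4398 0.2812 0.2074] [-179.8    0.3 -105.3] -> shift [ 115.3 -172.2   27.3] len 209.0 turn [ -0.3   0.3 -19. ]
```

Request:
move_arm(motion=[[[14,-22,3],[0,0,-2.4],1],[[29,-43,6],[0,0,-4.8],1],[[43,-65,9],[0,0,-7.2],1],[[58,-86,12],[0,0,-9.5],1],[[72,-108,15],[0,0,-11.9],1],[[86,-129,18],[0,0,-14.3],1],[[101,-151,20],[0,0,-16.6],1],[[110,-165,22],[0,0,-19],1],[[115,-172,23],[0,0,-19],1],[[115,-172,23],[0,0,-19],1]])

```text
clock: 5.4
tool_pos: [0.5742, 0.1221, 0.1789]
orientation: [179.9, -0.0, -86.5]
force: [-0.6, -0.1, -0.0]
opening: 0.013
gripper_force: 30.0
```

Request:
move_arm(motion=[[[0,0,0],[0,0,0],1],[[0,0,0],[0,0,0],1],[[0,0,0],[0,0,0],1]])

```text
clock: 5.65
tool_pos: [0.5733, 0.1243, 0.1799]
orientation: [-180.0, 0.0, -86.3]
force: [-0.4, -0.6, -0.9]
opening: 0.0135
gripper_force: 30.0
```

```bash
python3 - <<'E'
from h import *
from plant import ctrl
o=ctrl.get_obs();print(o["clock"],o["opening"],o["force"])
go([.5757,.1247,.125],[180,0,-86.3],o)
E
```

```text
5.65 0.01348135505994992 [-0.36489508 -0.6421407  -0.85763635]
at [0.5733 0.1243 0.1799] [-180.     0.   -86.3] -> shift [-0.2 -2.4 54.9] len 55.0 turn [-0.  0.  0.]
```

Request:
move_arm(motion=[[[0.3,-2.4,15],[0,0,0],1],[[0.3,-2.4,30],[0,0,0],1],[[0.3,-2.4,45],[0,0,0],1],[[0.3,-2.4,57],[0,0,0],1],[[0.3,-2.4,65],[0,0,0],1],[[0.3,-2.4,65],[0,0,0],1],[[0.3,-2.4,65],[0,0,0],1]])

```text
clock: 6.23
tool_pos: [0.5761, 0.1239, 0.1149]
orientation: [180.0, -0.0, -86.3]
force: [0.8, 0.1, -0.2]
opening: 0.0131
gripper_force: 30.0
```

```bash
python3 - <<'E'
from h import *
from plant import ctrl
import cv2
t=ctrl.snapshot("scene")["color"]
cv2.imwrite("pics/hover.png",cv2.resize(t[195:285,290:390],None,fx=6,fy=6,interpolation=cv2.INTER_CUBIC))
print(ctrl.get_obs()["tool_pos"])
p=np.array([.576,.1247,.054]);print(6*(proj("scene",[p,p+[0,0,.018],[.576,.1247,.042]])-[290,195])+2.5)
E
```

```text
[0.57651369 0.12402438 0.11541068]
[[291.54357193 338.52607224]
 [293.54737747 310.70685185]
 [290.22965811 356.76739225]]
```

View pics/hover.png

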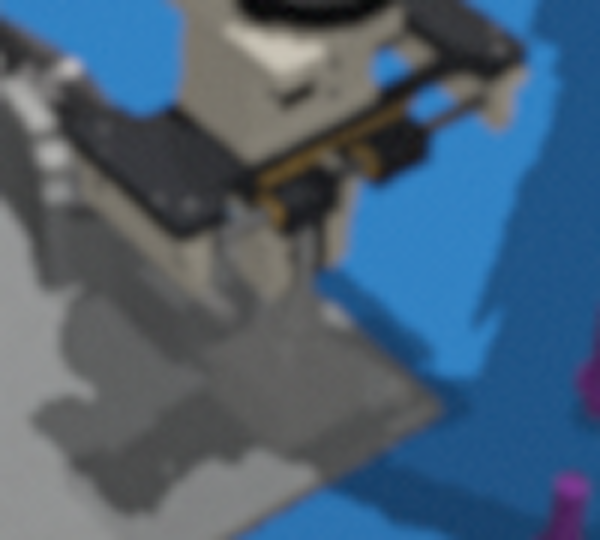

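Blurred and shaded, but the collar and foot sit near (292,320), as predicted. I'll descend while watching the force.

Request:
move_arm(motion=[[[0,0,4],[0,0,0],1],[[0,0,8],[0,0,0],1],[[0,0,12],[0,0,0],1],[[0,0,15],[0,0,0],1],[[0,0,18],[0,0,0],1],[[0,0,20],[0,0,0],1],[[0,0,20],[0,0,0],1]])

```text
clock: 6.87
tool_pos: [0.5762, 0.1231, 0.0942]
orientation: [180.0, -0.0, -86.3]
force: [2.0, -2.0, -2.3]
opening: 0.0134
gripper_force: 30.0
```

Request:
move_arm(motion=[[[0,0,3],[0,0,0],1],[[0,0,5],[0,0,0],1],[[0,0,7],[0,0,0],1],[[0,0,8],[0,0,0],1],[[0,0,9],[0,0,0],1],[[0,0,9],[0,0,0],1]])

```text
clock: 7.37
tool_pos: [0.5763, 0.1233, 0.0856]
orientation: [180.0, -0.0, -86.3]
force: [2.4, -4.8, 0.7]
opening: 0.0132
gripper_force: 30.0
```

Near seat; I'll press 1 mm more, then open.

Request:
move_arm(motion=[[[0,0.0,1],[0,0,0],1],[[0,0,1.5],[0,0,0],1],[[0,0,1.5],[0,0,0],1]])

```text
clock: 7.62
tool_pos: [0.5764, 0.1233, 0.085]
orientation: [-180.0, -0.0, -86.3]
force: [-0.9, -5.7, 7.8]
opening: 0.0133
gripper_force: 30.0
```

Request:
move_arm(motion=[[[0,0,0],[0,0,0],0.8],[[0,0,0],[0,0,0],0.6],[[0,0,0],[0,0,0],0.5],[[0,0,0],[0,0,0],0.5],[[0,0,-10],[0,0,0],0.5],[[0,0,-30],[0,0,0],0.5],[[0,0,-65],[0,0,0],0.5],[[0,0,-100],[0,0,0],0.5],[[0,0,-135],[0,0,0],0.5],[[0,0,-150],[0,0,0],0.5]])

```text
clock: 8.45
tool_pos: [0.5779, 0.1241, 0.2403]
orientation: [-179.6, 0.1, -86.3]
force: [0.1, 0.4, 0.3]
opening: 0.0439
gripper_force: 0.0
```

```bash
python3 - <<'E'
from h import *
from plant import ctrl
o=ctrl.get_obs();print(o["clock"],o["joint_pos"].round(1))
go([.42,.05,.33],[180,0,-131],o)
P=np.array([.6489,-.0712,.0644]);q=.017;a=.38-q
H=w(P,[(100-190*np.cos(a),-190*np.sin(a),120)])[0];print("handle grip",H)
E
```

```text
8.45 [ 31.1  12.7 -11.1   0.1 -65.9 -27.4]
at [0.5779 0.1241 0.2403] [-1.796e+02  1.000e-01 -8.630e+01] -> shift [ 63.5 161.8 -90.9] len 196.0 turn [-0.3  0.3 44.7]
handle grip [ 0.57578386 -0.14352061  0.12      ]
```

```bash
cat >> h.py <<'E'
P=np.array([.6489,-.0712,.0644])
def lev(q,head,lean=38,lift=0,back=.004):
    a=.38-q;r=190*np.cos(lift)-40*np.sin(lift)
    H=w(P,[(100-r*np.cos(a),-r*np.sin(a),80+190*np.sin(lift)+40*np.cos(lift))])[0]
    h,l=np.radians(head),np.radians(lean);d=np.array([np.cos(h)*np.sin(l),np.sin(h)*np.sin(l),-np.cos(l)])
    y=np.array([-np.sin(h),np.cos(h),0]);R=Ro.from_matrix(np.c_[np.cross(y,d),y,d])
    return H-back*d,R.as_euler("xyz",degrees=True)
E
python3 - <<'E'
from h import *
A,e=lev(.017,-6,back=.11);print(A,e)
go(A,e)
go([.45,.02,.30],[180,0,-140])
E
```

```text
[ 0.50843209 -0.13644165  0.20668118] [180.  38. 174.]
at [0.5779 0.1241 0.2403] [-1.796e+02  1.000e-01 -8.630e+01] -> shift [255.5  86.6  32.5] len 272.0 turn [ 32.7 -27.4  95.7]
at [0.5779 0.1241 0.2403] [-1.796e+02  1.000e-01 -8.630e+01] -> shift [ 95.4 134.  -60.8] len 175.0 turn [-0.3  0.3 53.7]
```

Request:
move_arm(motion=[[[5,20,-10],[0,0,6],0.4],[[10,40,-20],[0,0,12],0.3],[[20,60,-30],[0,0,18],0.3],[[30,80,-40],[0,0,24],0.3],[[40,100,-50],[0,0,30],0.3],[[55,115,-60],[0,0,36],0.3],[[70,125,-60],[0,0,42],0.3],[[85,132,-60],[0,0,48],0.3],[[95,134,-60],[0,0,54],0.3],[[95,134,-60],[0,0,54],0.3]])

```text
clock: 9.28
tool_pos: [0.4479, 0.0189, 0.2953]
orientation: [-180.0, 0.1, -140.7]
force: [-0.8, 0.7, -0.2]
opening: 0.0615
gripper_force: 0.0
```

```bash
python3 - <<'E'
from h import *
from plant import ctrl
A,e=lev(.017,-6,back=.11);o=ctrl.get_obs();go(A,e,o);print(o["joint_pos"].round(1))
E
```

```text
at [0.4479 0.0189 0.2953] [-1.800e+02  1.000e-01 -1.407e+02] -> shift [  51.8 -158.5   88.6] len 189.0 turn [ 15.  -35.9  43.6]
[ 27.7  -3.4 -21.6  -0.  -71.7 -78.4]
```

Request:
move_arm(motion=[[[5,-16,0],[1.5,-3.6,4.4],0.3],[[10,-32,5],[3,-7.2,8.7],0.3],[[16,-48,10],[4.5,-10.8,13.1],0.3],[[21,-63,20],[6,-14.4,17.4],0.3],[[26,-79,30],[7.5,-18,21.8],0.3],[[31,-95,42],[9,-21.5,26.2],0.3],[[36,-111,54],[10.5,-25.1,30.5],0.3],[[41,-127,66],[12,-28.7,34.9],0.3],[[47,-143,78],[13.5,-32.3,39.2],0.3],[[52,-158,88],[15,-35.9,43.6],0.3]])

```text
clock: 10.12
tool_pos: [0.526, -0.1505, 0.218]
orientation: [178.0, 36.9, 175.8]
force: [0.7, -0.4, -0.1]
opening: 0.0612
gripper_force: 0.0
```

Request:
move_arm(motion=[[[0,0,0],[0,0,0],0.3],[[0,0,0],[0,0,0],0.3],[[0,0,0],[0,0,0],0.3]])

```text
clock: 10.37
tool_pos: [0.5249, -0.1544, 0.215]
orientation: [178.3, 36.5, 175.7]
force: [0.3, 1.0, 0.2]
opening: 0.0612
gripper_force: 0.0
```

```bash
python3 - <<'E'
from h import *
from plant import ctrl
import cv2
A,e=lev(.017,-6);o=ctrl.get_obs();go(A,e,o);print(o["joint_pos"].round(1))
t=ctrl.snapshot("top")["color"];s=ctrl.snapshot("scene")["color"]
a=cv2.resize(t[160:260,250:410],None,fx=3.5,fy=3.5,interpolation=cv2.INTER_CUBIC);b=cv2.resize(s[150:270,240:360],None,fx=2,fy=2,interpolation=cv2.INTER_CUBIC)
c=np.zeros((350,800,3),np.uint8);c[:,:560]=a;c[:240,560:]=b
cv2.imwrite("pics/pre.png",c)
E
```

```text
at [ 0.5249 -0.1544  0.215 ] [178.3  36.5 175.7] -> shift [ 16.4  11.7 102.5] len 104.0 turn [ 2.8 -1.6  1.3]
[   1.1   -6.5  -58.    35.9   -2.5 -130.2]
```

View pics/pre.png

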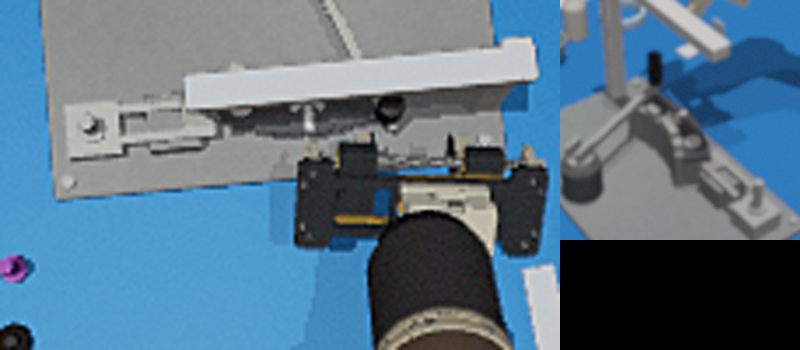

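The top crop shows the stud standing in the nest at about (91,125), and the handle at (390,108), centred between the open fingers. But joints 3 and 5 are near their limits, so I'll fit the kinematics to choose a reachable lean and heading.

```bash
cat >> h.py <<'E'
C=np.array([[0,0,1],[-1,0,0],[0,-1,0.]])
def fk(j,k,s4=1):
    j=np.asarray(j);b=j[1]-j[2];a,lat,h,L1,L2,Lw=k
    R=Ro.from_euler("z",j[0],degrees=True)*Ro.from_euler("y",b,degrees=True)*Ro.from_euler("x",s4*j[3],degrees=True)*Ro.from_euler("y",-j[4],degrees=True)*Ro.from_euler("x",-j[5],degrees=True)*Ro.from_matrix(C)
    z=R.as_matrix()[:,2];c=np.radians
    p=np.array([a+L1*np.sin(c(j[1]))+L2*np.cos(c(b)),lat,h+L1*np.cos(c(j[1]))-L2*np.sin(c(b))])
    return Ro.from_euler("z",j[0],degrees=True).apply(p)+Lw*z,R
LO=np.array([-176.03,-82.01,-58.28,-173.87,-174.79,-173.66]);HI=np.array([176.03,121.73,71.71,95.51,-.11,173.66])
def ik(pos,rpy,k,s4,seed):
    T=Ro.from_euler("xyz",rpy,degrees=True)
    def f(j):
        p,R=fk(j,k,s4);return np.r_[(p-pos)*1000,(T.inv()*R).as_rotvec(degrees=True)*3]
    r=min((least_squares(f,np.clip(s,LO+.5,HI-.5),bounds=(LO,HI)) for s in seed),key=lambda r:r.cost);return r.x,r.cost
E
cat > d.py <<'E'
D=[([-58.09,20.587,.639,0,-70.14,-16.5],(.17914,-.65038,.24473)),([-27.3,13.8,13.4,0,-89.6,-47.2],(.4513,-.4491,.4213)),([14.1,8.2,3.7,0,-85.6,-58.5],(.5777,-.0526,.3994)),([54.5,5.6,-18.4,0,-66,-69.6],(.4361,.2817,.2498)),([31.1,12.7,-11.1,.1,-65.9,-27.4],(.5779,.1241,.2403)),([27.7,-3.4,-21.6,0,-71.7,-78.4],(.4479,.0189,.2953)),([1.1,-6.5,-58,35.9,-2.5,-130.2],(.5249,-.1544,.215))]
E
python3 - <<'E'
from h import *;from d import D
np.set_printoptions(precision=1,suppress=True)
for s4 in(1,-1):
    r=least_squares(lambda k:np.concatenate([(fk(j,k,s4)[0]-p) for j,p in D]),[0,-.19,.4,.4,.4,.2]);print(s4,r.x.round(4),(r.fun*1000).round(1)[-6:],r.cost,fk(D[-1][0],r.x,s4)[1].as_euler("xyz",degrees=True))
    if s4==1 or r.cost<best[0]: best=(r.cost,r.x,s4)
_,k,s4=best;pickle.dump((k,s4),open("k.pkl","wb"))
sd=[D[-1][0],[0,10,-30,20,-20,-100],[0,10,-30,-20,-20,-60]]
for lean in(25,30,35):
  for head in(-6,0,5):
    for q,l,bk in((.017,0,.11),(.017,0,.06),(.017,0,.006),(.4,.12,.006)):
        x,c=ik(*lev(q,head,lean,l,bk),k,s4,sd);print(lean,head,q,bk,x,round(c,2))
E
```

```text
1 [ 0.  -0.2  0.3  0.6  0.4  0.5] [ -5.2  -0.9   5.8   6.1 -12.4 -16.3] 0.0004257140803287827 [144.1   7.1 103.2]
-1 [ 0.  -0.2  0.3  0.6  0.4  0.5] [ -5.6   3.3   5.9   4.5 -34.1 -16.1] 0.001018702882521877 [178.3  36.5 175.7]
25 -6 0.017 0.11 [  14.    -8.5  -45.7  -16.7  -30.3 -122.8] 0.0
25 -6 0.017 0.06 [  12.7   -2.   -48.5  -22.2  -21.  -127.8] 0.0
25 -6 0.017 0.006 [  11.4    5.8  -50.9  -38.1  -11.8 -143.4] 0.0
25 -6 0.4 0.006 [  24.3    0.4  -51.8  -38.5  -20.  -154.7] 0.0
25 0 0.017 0.11 [   8.7   -7.4  -44.8   -7.8  -28.1 -104.9] 0.0
25 0 0.017 0.06 [   8.1   -1.1  -47.7  -10.7  -18.9 -107.5] 0.0
25 0 0.017 0.006 [   7.6    6.4  -50.1  -20.3   -9.3 -117. ] 0.0
25 0 0.4 0.006 [  20.4    0.7  -51.5  -31.2  -16.5 -138.7] 0.0
25 5 0.017 0.11 [  4.4  -6.1 -43.8   0.6 -27.3 -88.9] 0.0
25 5 0.017 0.06 [  4.4  -0.1 -46.7   0.8 -18.3 -88.7] 0.0
25 5 0.017 0.006 [  4.5   7.1 -49.1   1.5  -8.7 -88. ] 0.0
25 5 0.4 0.006 [  17.     1.3  -50.9  -20.9  -14.2 -121.2] 0.0
30 -6 0.017 0.11 [  18.1  -12.7  -52.7  -28.9  -25.  -137.7] 0.0
30 -6 0.017 0.06 [  15.8   -4.5  -55.4  -45.1  -15.2 
[... 719 characters left out ...]
7 0.06 [  16.1   -5.2  -58.3  -59.5  -12.8 -167.8] 43.59
35 -6 0.017 0.006 [  10.9    4.6  -54.8  -69.4   -7.3 -173.7] 202.97
35 -6 0.4 0.006 [  25.1   -1.7  -56.7  -57.9  -15.7 -173.7] 173.63
35 0 0.017 0.11 [  12.5  -13.8  -58.3  -32.   -13.3 -131.7] 0.36
35 0 0.017 0.06 [   8.9   -3.6  -58.3  -59.7   -4.8 -157.1] 19.97
35 0 0.017 0.006 [   6.8    5.5  -54.7  -77.9   -2.5 -173.7] 159.04
35 0 0.4 0.006 [  21.6   -1.4  -57.9  -65.7  -10.8 -173.7] 107.36
35 5 0.017 0.11 [  4.1 -10.8 -56.9   3.4  -8.9 -85.9] 0.0
35 5 0.017 0.06 [  4.1  -2.2 -58.2  95.5  -0.6   6.3] 4.57
35 5 0.017 0.006 [  2.8   6.6 -53.9  95.5  -2.    7.5] 136.6
35 5 0.4 0.006 [  17.8   -0.6  -58.1  -73.    -6.2 -173.7] 74.37
```

```bash
python3 - <<'E'
s=open("h.py").read()
s=s.replace("a,lat,h,L1,L2,Lw=k","a,lat,h,L1,L2,Lw,l2,e=k").replace("+Lw*z","+Lw*z+l2*(R*Ro.from_matrix(C).inv()*Ro.from_euler('x',j[5],degrees=True)).as_matrix()[:,1]")
s=s.replace("+L2*np.cos(c(b)),lat","+L2*np.cos(c(b))+e*np.sin(c(b)),lat").replace("-L2*np.sin(c(b))]","-L2*np.sin(c(b))+e*np.cos(c(b))]")
open("h.py","w").write(s)
E
python3 - <<'E'
from h import *;from d import D
np.set_printoptions(precision=1,suppress=True)
s4=-1
J=[fk(j,[0]*8,s4) for j,p in D]
def f(k):
    return np.concatenate([np.r_[[(fk(j,k,s4)[0]-p)*1000 for j,p in D]].ravel(),.01*(k[7:]*1000)])
# note l2 uses frame after j5 (link y), before j6 roll
r=least_squares(f,[0,-.1,.4,.5,.45,.3,-.1,0]);k=r.x;print(k.round(4),r.fun)
pickle.dump((k,s4),open("k.pkl","wb"))
sd=[D[-1][0],[0,10,-30,20,-20,-100],[0,10,-30,-20,-20,-60]]
for lean in(25,28,32,36):
  for head in(-6,0,5,12):
    for q,l,bk in((.017,0,.11),(.017,0,.006),(.4,.12,.006)):
        x,c=ik(*lev(q,head,lean,l,bk),k,s4,sd);print(lean,head,q,bk,x,round(c,2))
E
```

```text
[-0.   0.   0.2  0.6  0.5  0.4 -0.2  0. ] [ 0.1 -0.2  0.2  0.3  0.3 -0.1 -0.1  0.  -0.2  0.1 -0.3  0.2 -0.2 -0.2
 -0.3  0.2 -0.2  0.4  0.1  0.1 -0.1  0. ]
25 -6 0.017 0.11 [   9.8   -3.7  -42.6   14.4  -27.7 -117.2] 0.0
25 -6 0.017 0.006 [   3.5    7.8  -52.2   36.9   -6.7 -135.4] 0.0
25 -6 0.4 0.006 [  11.3    3.4  -55.2   44.6  -10.3 -149.9] 0.0
25 0 0.017 0.11 [   7.3   -3.   -38.9    6.3  -29.5 -102.1] 0.0
25 0 0.017 0.006 [   6.2    8.5  -43.6   11.4  -13.3 -106.7] 0.0
25 0 0.4 0.006 [  13.9    3.7  -50.8   27.9  -12.5 -129.9] 0.0
25 5 0.017 0.11 [  4.8  -2.2 -35.5  -0.2 -31.8 -89.6] 0.0
25 5 0.017 0.006 [  4.8   9.  -38.3  -0.3 -17.6 -89.5] 0.0
25 5 0.4 0.006 [  14.3    4.1  -46.1   14.8  -15.5 -112.7] 0.0
25 12 0.017 0.11 [  0.8  -0.8 -30.8  -8.1 -35.7 -73.2] 0.0
25 12 0.017 0.006 [  1.7   9.8 -32.7 -11.  -23.2 -70.5] 0.0
25 12 0.4 0.006 [ 12.4   4.9 -39.8   0.5 -20.3 -90.9] 0.0
28 -6 0.017 0.11 [   9.8   -5.4  -47.7   20.2  -21.8 -123. ] 0.0
28 -6 0.017 0.006 [   0.3    7.4  -54.7   44.2   -2.2 -139.8] 20.02
28 -6 0.4 0.006 [   6.1    2.9  -58.3   57.6   -5.6 -158.3] 17.03
28
[... 1352 characters left out ...]
-7.3 -134.8] 38.63
36 -6 0.017 0.006 [  4.6   7.8 -46.6  -0.2  -0.1 -98.4] 178.27
36 -6 0.4 0.006 [   5.5    2.2  -58.3   51.2   -1.8 -151. ] 376.97
36 0 0.017 0.11 [   3.8   -7.7  -58.3   31.1   -4.2 -124.2] 0.06
36 0 0.017 0.006 [  4.7   7.7 -46.2  -2.3  -0.1 -91.5] 35.72
36 0 0.4 0.006 [  11.     2.8  -53.4   19.8   -0.6 -118.8] 205.16
36 5 0.017 0.11 [  4.7  -6.7 -46.1  -0.7 -14.5 -89.1] 0.0
36 5 0.017 0.006 [  4.5   7.7 -44.   -7.3  -2.3 -82.3] 0.0
36 5 0.4 0.006 [  11.8    2.9  -51.6   10.7   -0.4 -106.3] 74.64
36 12 0.017 0.11 [ -4.2  -3.9 -34.7 -22.  -26.  -56.8] 0.0
36 12 0.017 0.006 [ -4.1   8.7 -31.4 -32.6 -17.6 -45.5] 0.0
36 12 0.4 0.006 [ 12.2   3.  -50.8   6.4  -0.2 -96.6] 0.04
```

```bash
cat >> h.py <<'E'
def lv(q,head,lean,lift=0,back=0,off=.008):
    A,e=lev(q,head,lean,lift,back);A=A-off*np.r_[np.cos(np.radians(head)),np.sin(np.radians(head)),0];return A,e
E
python3 - <<'E'
from h import *;from d import D
np.set_printoptions(precision=1,suppress=True)
k,s4=pickle.load(open("k.pkl","rb"));sd=[[5,0,-45,10,-20,-100],[5,5,-45,-10,-20,-80]]
for a in((.085,1,30,0,.1),(.085,1,30,0,.05),(.085,1,30,0,0),(.085,3,30,.11,0),(.2,5,30,.11,0),(.3,7,30,.11,0),(.4,10,30,.11,0),(.45,11,30,.11,0),(.4,10,30,.11,.1)):
    x,c=ik(*lv(*a),k,s4,sd);print(a,x,round(c,2))
A,e=lv(.085,1,30,0,.1);print(A,e);go(A,e)
E
```

```text
(0.085, 1, 30, 0, 0.1) [   9.1   -6.2  -48.3   12.8  -18.6 -109.2] 0.0
(0.085, 1, 30, 0, 0.05) [   6.9    0.2  -52.7   22.1   -7.9 -117.1] 0.0
(0.085, 1, 30, 0, 0) [   5.1    7.1  -52.1   21.8   -1.6 -115.3] 11.45
(0.085, 3, 30, 0.11, 0) [   6.2    5.4  -50.1   19.5   -4.8 -112.2] 0.0
(0.2, 5, 30, 0.11, 0) [   7.8    4.3  -52.5   23.1   -3.5 -115.5] 0.0
(0.3, 7, 30, 0.11, 0) [   9.7    3.7  -53.    22.7   -3.5 -115. ] 0.0
(0.4, 10, 30, 0.11, 0) [  12.9    3.5  -49.6   11.9   -7.  -104.3] 0.0
(0.45, 11, 30, 0.11, 0) [  13.9    3.4  -49.7   11.7   -7.1 -104.1] 0.0
(0.4, 10, 30, 0.11, 0.1) [ 14.   -9.1 -44.3   4.8 -24.9 -97.9] 0.0
[ 0.5 -0.1  0.2] [-180.   30. -179.]
at [ 0.5 -0.2  0.2] [178.2  36.6 175.9] -> shift [16.9 18.9 -0.4] len 25.0 turn [-1.   6.6 -4.2]
```

```bash
python3 - <<'E'
from h import *
np.set_printoptions(precision=1,suppress=True)
k,s4=pickle.load(open("k.pkl","rb"));sd=[[5,0,-45,10,-20,-100],[5,5,-45,-10,-20,-80]]
for lean,hd in((30,3),(28,2),(30,4),(28,3)):
  for b in(.1,.04,0):
    A,e=lv(.09,hd,lean,0,b,.01);x,c=ik(A+[0,0,.004],e,k,s4,sd);print(lean,hd,b,x,round(c,2))
A,e=lv(.09,3,30,0,.1,.01);go(A+[0,0,.004],e)
E
```

```text
30 3 0.1 [   8.4   -6.4  -45.8    7.6  -20.8 -101.7] 0.0
30 3 0.04 [   7.4    1.2  -49.3   12.9   -9.8 -106.5] 0.0
30 3 0 [   5.2    6.5  -52.4   21.7   -1.5 -113.6] 1.6
28 2 0.1 [   8.8   -5.7  -44.2    7.9  -23.9 -103.3] 0.0
28 2 0.04 [   7.9    1.6  -47.4   11.9  -13.5 -106.8] 0.0
28 2 0 [   4.1    6.5  -54.    30.7   -1.8 -122.6] 0.01
30 4 0.1 [  7.8  -6.2 -44.7   5.1 -21.6 -98. ] 0.0
30 4 0.04 [   7.2    1.3  -47.4    8.2  -11.4 -100.8] 0.0
30 4 0 [   5.3    6.5  -52.2   20.7   -1.4 -111.8] 0.09
28 3 0.1 [   8.3   -5.5  -43.2    6.   -24.4 -100.1] 0.0
28 3 0.04 [   7.6    1.7  -46.     8.7  -14.5 -102.6] 0.0
28 3 0 [   6.7    6.7  -49.1   15.6   -6.4 -108.7] 0.0
at [ 0.5 -0.2  0.2] [178.2  36.6 175.9] -> shift [16.3 17.6 -5. ] len 25.0 turn [-2.1  6.6 -5.9]
```

Request:
move_arm(motion=[[[5,5,-20],[0,2,-1],0.15],[[10,10,-20],[0,4,-2],0.05],[[16,19,-15],[-1,6.6,-4.2],0],[[16,19,-5],[-1,6.6,-6],0],[[16,19,-5],[-1,6.6,-6],0],[[16,19,-5],[-1,6.6,-6],0]])

```text
clock: 10.97
tool_pos: [0.5105, -0.1316, 0.2102]
orientation: [-178.9, 29.9, -176.9]
force: [-0.3, 0.6, 0.8]
opening: 0.0868
gripper_force: 0.0
```

```bash
python3 - <<'E'
from h import *
from plant import ctrl
o=ctrl.get_obs();print(o["joint_pos"].round(1),o["qvel"].round(1))
A,e=lv(.09,3,30,0,.1,.01);go(A+[0,0,.004],e)
A,e=lv(.09,3,30,0,.0,.01);go(A+[0,0,.004],e)
E
```

```text
[   9.4   -6.8  -48.3   13.   -19.3 -107.8] [-1.4 -0.5 -0.7  0.1 -0.1 -0.5]
at [ 0.5105 -0.1316  0.2102] [-178.9   29.9 -176.9] -> shift [-0.2 -2.2 -0.3] len 2.0 turn [-1.1 -0.1  0.1]
at [ 0.5105 -0.1316  0.2102] [-178.9   29.9 -176.9] -> shift [-0.3 -0.4 99.6] len 100.0 turn [-1.1 -0.1  0.1]
```

Request:
move_arm(motion=[[[0,-1.5,12],[-0.5,1,0],0],[[0,-1,26],[-1,2,0],0],[[0,-1,40],[-1,2,0],0],[[0,-1,54],[-1,2,0],0],[[0,-0.5,66],[-1,2,0],0],[[0,-0.5,78],[-1,2,0],0],[[0,-0.5,88],[-1,2,0],0],[[0,-0.5,95],[-1,2,0],0],[[0,-0.5,99.5],[-1,2,0],0],[[0,-0.5,99.5],[-1,2,0],0]])

```text
clock: 11.8
tool_pos: [0.5593, -0.133, 0.1229]
orientation: [-179.9, 27.8, -177.1]
force: [-0.9, 0.3, -0.3]
opening: 0.0875
gripper_force: 0.0
```

```bash
python3 - <<'E'
from h import *
from plant import ctrl
import cv2
o=ctrl.get_obs();print(o["joint_pos"].round(1),o["force"].round(1))
A,e=lv(.09,3,28,0,.0,.01);go(A+[0,0,.004],e)
t=ctrl.snapshot("top")["color"];s=ctrl.snapshot("scene")["color"]
a=cv2.resize(t[160:260,290:410],None,fx=4,fy=4,interpolation=cv2.INTER_CUBIC);b=cv2.resize(s[140:240,240:320],None,fx=4,fy=4,interpolation=cv2.INTER_CUBIC)
cv2.imwrite("pics/at.png",np.hstack([a,b]))
E
```

```text
[   6.4    6.8  -49.5   16.5   -6.1 -109.5] [-0.9  0.3 -0.3]
at [ 0.5593 -0.133   0.1229] [-179.9   27.8 -177.1] -> shift [-1.7  1.7 -0.3] len 2.0 turn [-0.1 -0.2 -0.1]
```

View pics/at.png

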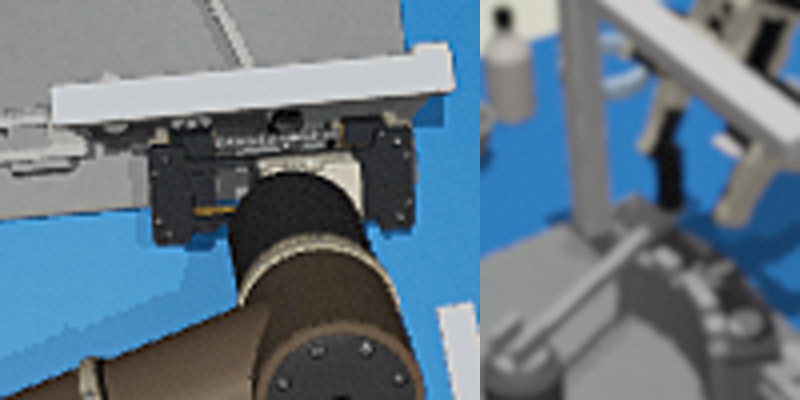

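The handle at (286,120) lies between the open fingers and nothing is touched. Next I close on it, which also nudges it along inside the wide park notch.

Request:
move_arm(motion=[[[-1.5,1.5,0],[0,0,0],0.2],[[-1.5,1.5,0],[0,0,0],0.4],[[-1.5,1.5,0],[0,0,0],0.55],[[-1.5,1.5,0],[0,0,0],0.65],[[-1.5,1.5,0],[0,0,0],0.75],[[-1.5,1.5,0],[0,0,0],0.85],[[-1.5,1.5,0],[0,0,0],1],[[-1.5,1.5,0],[0,0,0],1],[[-1.5,1.5,0],[0,0,0],1]])

```text
clock: 12.65
tool_pos: [0.5609, -0.1321, 0.1243]
orientation: [-179.9, 27.9, -177.2]
force: [-0.2, -1.2, -0.6]
opening: 0.0332
gripper_force: 0.5
```

```bash
python3 - <<'E'
from h import *
from plant import ctrl
np.set_printoptions(precision=1,suppress=True)
o=ctrl.get_obs();print(o["joint_pos"].round(1),o["force"].round(1),o["opening"],o["tool_pos"].round(4))
k,s4=pickle.load(open("k.pkl","rb"));sd=[o["joint_pos"]]
z=np.array([0,0,.004])
for a in((.09,3,28,.06),(.09,3.5,28,.115),(.18,5,28,.115),(.28,7,28,.115),(.36,9,28,.115),(.42,10,28,.115)):
    A,e=lv(*a,0,.01);x,c=ik(A+z,e,k,s4,sd);print(a,x,round(c,2));go(A+z,e,o)
E
```

```text
[   6.5    6.8  -49.6   17.2   -6.1 -110.3] [-0.2 -1.2 -0.6] 0.0331552229562675 [ 0.6 -0.1  0.1]
(0.09, 3, 28, 0.06) [   7.2    5.9  -46.8   11.9   -9.6 -105.5] 0.0
at [ 0.6 -0.1  0.1] [-179.9   27.9 -177.2] -> shift [-7.1  1.7 -8.6] len 11.0 turn [-0.2 -0.1 -0.1]
(0.09, 3.5, 28, 0.115) [   7.4    5.2  -44.4    8.4  -12.6 -101.7] 0.0
at [ 0.6 -0.1  0.1] [-179.9   27.9 -177.2] -> shift [-14.5   2.6 -16.3] len 22.0 turn [-0.4 -0.1 -0.6]
(0.18, 5, 28, 0.115) [   9.1    4.4  -45.6    9.2  -12.2 -102.7] 0.0
at [ 0.6 -0.1  0.1] [-179.9   27.9 -177.2] -> shift [-10.8  18.3 -18.3] len 28.0 turn [-1.1 -0.1 -1.9]
(0.28, 7, 28, 0.115) [  11.1    3.8  -46.3    9.1  -12.1 -102.5] 0.0
at [ 0.6 -0.1  0.1] [-179.9   27.9 -177.2] -> shift [ -8.1  36.1 -19.7] len 42.0 turn [-2.  -0.1 -3.7]
(0.36, 9, 28, 0.115) [  12.5    3.4  -46.1    7.6  -12.6 -100.6] 0.0
at [ 0.6 -0.1  0.1] [-179.9   27.9 -177.2] -> shift [ -7.2  50.5 -20.3] len 55.0 turn [-3.  -0.1 -5.4]
(0.42, 10, 28, 0.115) [  13.7    3.2  -46.6    8.2  -12.3 -101.3] 0.0
at [ 0.6 -0.1  0.1] [-179.9   27.9 -177.2] -> shift [ -7.1  61.3 -20.3] len 65.0 turn [-3.4 -0.1 -6.3]
```

Still closing, so I'll wait for the grip.

Request:
move_arm(motion=[[[0,0,0],[0,0,0],1],[[0,0,0],[0,0,0],1],[[0,0,0],[0,0,0],1],[[0,0,0],[0,0,0],1]])

```text
clock: 12.98
tool_pos: [0.561, -0.132, 0.1244]
orientation: [-179.9, 27.9, -177.2]
force: [-1.3, 0.0, 0.5]
opening: 0.0233
gripper_force: 30.0
```

Request:
move_arm(motion=[[[-3,0.5,-3],[0,0,0],1],[[-6,1,-6.5],[0,0,0],1],[[-9,1.5,-10],[0,0,0],1],[[-12,2,-13.5],[0,0,0],1],[[-14.5,2.5,-16.5],[-0.4,0,-0.6],1],[[-14.5,2.5,-16.5],[-0.4,0,-0.6],1],[[-14.5,2.5,-16.5],[-0.4,0,-0.6],1]])

```text
clock: 13.57
tool_pos: [0.5655, -0.1293, 0.1454]
orientation: [180.0, 27.9, -176.5]
force: [0.3, -0.0, -7.0]
opening: 0.0235
gripper_force: 30.0
```

Request:
move_arm(motion=[[[1,4,-0.5],[-0.2,0,-0.4],1],[[2,8.5,-1],[-0.4,0,-0.8],1],[[3,13,-1.6],[-0.6,0,-1.2],1],[[4,18,-2.2],[-0.8,0,-1.6],1],[[5,23,-2.6],[-1,0,-2],1],[[5.7,28,-3],[-1.3,0,-2.5],1],[[6.4,33.5,-3.4],[-1.6,0,-3.1],1],[[6.4,33.5,-3.4],[-1.6,0,-3.1],1]])

```text
clock: 14.23
tool_pos: [0.5545, -0.0962, 0.1447]
orientation: [-180.0, 27.7, -173.0]
force: [-7.0, -2.2, -3.7]
opening: 0.0228
gripper_force: 30.0
```

```bash
python3 - <<'E'
from h import *
from plant import ctrl
o=ctrl.get_obs();print(o["force"])
for a in((.28,7,28,.087),(.34,8.5,28,.087),(.40,10,28,.087),(.46,11,28,.087)):
    A,e=lv(*a,0,.01);go(A+[0,0,.004],e,o)
E
```

```text
[-6.9970076  -2.22594109 -3.72703019]
at [ 0.5545 -0.0962  0.1447] [-180.    27.7 -173. ] -> shift [ 1.2 -0.3  4.3] len 4.0 turn [-0.  -0.3  0. ]
at [ 0.5545 -0.0962  0.1447] [-180.    27.7 -173. ] -> shift [ 1.4 10.6  4.2] len 11.0 turn [-0.7 -0.3 -1.3]
at [ 0.5545 -0.0962  0.1447] [-180.    27.7 -173. ] -> shift [ 0.9 21.4  4.5] len 22.0 turn [-1.4 -0.3 -2.6]
at [ 0.5545 -0.0962  0.1447] [-180.    27.7 -173. ] -> shift [-0.2 32.3  5. ] len 33.0 turn [-1.9 -0.3 -3.5]
```

Request:
move_arm(motion=[[[1,0,2],[0,0,0],1],[[2,0,4.5],[0,0,0],1],[[2,0,4.5],[0,0,0],0.9],[[2,0,4.5],[0,0,0],0.75],[[2,0,4.5],[0,0,0],0.67],[[2,0,4.5],[0,0,0],0.67],[[2,0,4.5],[0,0,0],0.67]])

```text
clock: 14.82
tool_pos: [0.5589, -0.0953, 0.1428]
orientation: [-180.0, 28.2, -172.9]
force: [1.2, 0.4, 0.1]
opening: 0.0287
gripper_force: 0.0
```

Request:
move_arm(motion=[[[0,1.5,0],[0,0,-0.1],0.67],[[0,3,0],[-0.1,0,-0.3],0.67],[[0,4.5,0],[-0.2,0,-0.5],0.67],[[0,6,0],[-0.3,0,-0.7],0.67],[[0,7.5,0],[-0.4,0,-0.9],0.67],[[0,9,0],[-0.5,0,-1.1],0.67],[[0,10.5,0],[-0.6,0,-1.3],0.67]])

```text
clock: 15.4
tool_pos: [0.5563, -0.086, 0.1416]
orientation: [-179.8, 28.0, -171.5]
force: [-2.9, -7.3, 4.5]
opening: 0.0288
gripper_force: 3.3
```

Request:
move_arm(motion=[[[0,1.5,0],[0,0,-0.1],0.67],[[0,3,0],[-0.1,0,-0.3],0.67],[[0,4.5,0],[-0.2,0,-0.5],0.67],[[0,6,0],[-0.3,0,-0.7],0.67]])

```text
clock: 15.73
tool_pos: [0.5549, -0.0799, 0.141]
orientation: [-179.8, 27.9, -170.7]
force: [-0.6, -0.3, -0.0]
opening: 0.0291
gripper_force: 0.0
```

Request:
move_arm(motion=[[[0,1.5,0],[0,0,-0.2],0.67],[[0,3,0],[-0.1,0,-0.4],0.67]])

```text
clock: 15.9
tool_pos: [0.5548, -0.0765, 0.141]
orientation: [-179.7, 27.9, -170.2]
force: [1.1, -0.2, 0.5]
opening: 0.0292
gripper_force: 0.3
```

Request:
move_arm(motion=[[[0,1.5,0],[0,0,-0.2],0.67],[[0,3,0],[-0.1,0,-0.4],0.67]])

```text
clock: 16.07
tool_pos: [0.5543, -0.074, 0.1411]
orientation: [-179.5, 27.9, -169.8]
force: [6.8, -16.4, -0.9]
opening: 0.0293
gripper_force: 8.6
```

Request:
move_arm(motion=[[[0,1.5,0],[0,0,-0.2],0.67],[[0,3,0],[-0.1,0,-0.4],0.67]])

```text
clock: 16.23
tool_pos: [0.554, -0.0726, 0.1413]
orientation: [-179.4, 27.9, -169.4]
force: [17.1, -37.2, -5.3]
opening: 0.0289
gripper_force: 19.7
```

The side force is blocked and sustained at q≈0.39, so the arm has dropped into the arrow's notch. I'll relieve the push, open and withdraw.

Request:
move_arm(motion=[[[0,-2,0],[0,0,0],0.67],[[0,-4,0],[0,0,0],0.65],[[0,-5,0],[0,0,0],0.5],[[0,-5,0],[0,0,0],0.4],[[0,-5,0],[0,0,0],0.4],[[0,-5,0],[0,0,0],0.4]])

```text
clock: 16.73
tool_pos: [0.5544, -0.0755, 0.1409]
orientation: [-179.5, 27.9, -169.3]
force: [0.5, -0.1, -0.8]
opening: 0.0501
gripper_force: 0.0
```

Request:
move_arm(motion=[[[0,0,-10],[0,0,0],0.4],[[0,0,-25],[0,0,0],0.4],[[0,0,-45],[0,0,0],0.4],[[0,0,-65],[0,0,0],0.4],[[0,0,-85],[0,0,0],0.4],[[0,0,-105],[0,0,0],0.4],[[0,0,-120],[0,0,0],0.4],[[0,0,-120],[0,0,0],0.4],[[0,0,-120],[0,0,0],0.4]])

```text
clock: 17.48
tool_pos: [0.4992, -0.0848, 0.2479]
orientation: [-179.5, 28.1, -169.3]
force: [-0.3, 0.9, 0.1]
opening: 0.0528
gripper_force: 0.0
```

```bash
python3 - <<'E'
from h import *
from plant import ctrl
import cv2
o=ctrl.get_obs();print(o["clock"],o["force"].round(1),o["tool_pos"])
t=ctrl.snapshot("top")["color"];s=ctrl.snapshot("scene")["color"]
a=cv2.resize(t[120:230,250:350],None,fx=4,fy=4,interpolation=cv2.INTER_CUBIC);b=cv2.resize(s[165:275,255:355],None,fx=4,fy=4,interpolation=cv2.INTER_CUBIC)
cv2.imwrite("pics/end.png",np.hstack([a,b]))
for q,l in((.39,0),(.39,.087),(.45,0)):
    A,e=lev(q,0,30,l,0);A=A+[0,0,.022];print(q,l,"handle top:",4*(proj("scene",A)-[255,165])+[401.5,1.5],4*(proj("top",A)-[250,120])+1.5)
E
```

```text
17.4833 [-0.3  0.9  0.1] [ 0.49917268 -0.08478717  0.24790145]
0.39 0 handle top: [[599.3988251   87.42069189]] [[354.7812792  303.64007517]]
0.39 0.087 handle top: [[594.70090807  71.51409058]] [[354.85628822 295.2157093 ]]
0.45 0 handle top: [[608.04748636  95.20758245]] [[339.81129604 304.38669542]]
```

View pics/end.png

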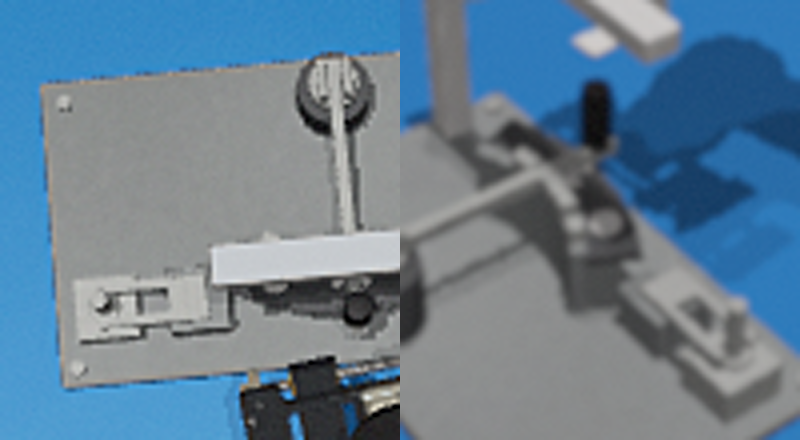

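In the picture the handle top sits at (598,88) in the scene crop, which matches lift 0 and q≈0.38. The fork surrounds the stud's collar, the stud stands upright at (738,320), and the round tag is clear of the arm at (605,220). The robot is touching nothing.

```bash
python3 -c "
from plant import ctrl
print(ctrl.close_job())"
```

```text
the job is handed in; nothing more can be done
None
```

I handed the job in after about 17.5 s of robot time: the stud stands in the nest with the fork around its collar, and the lever is down in the arrow-tagged notch. I judged the lever's position from the final picture and the push force; the hand-in returned no verdict.

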